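# Strip the stroke-stop rod of a pneumatic jig

### The job

Turn the black bar knob on the jig's sloping face clockwise until the sprung plunger beside it drops into its hidden notch and stays down, which pulls the gate below the rod out of the way. Then slide the square stop collar off the end of the rod, and after it the round spacer, and leave first the collar and then the spacer lying in the grey tray. Leave the plunger down and the screwdriver, the wrench and the brass elbow where they lie.

Things in the scene. Friction and masses are not known exactly. Their poses are not given: they have to be found in the camera images.
- jig: Bench-fixed jig on an aluminium base plate 180 (x) x 340 (y) x 12 mm; origin at the plate's underside centre, on the table; z up, x away from the robot at yaw 0. On its +y half a grey housing with a sloping aluminium face that carries the knob and plunger; on its -y half a level steel rod with the collar and spacer threaded on it.
- face_centre (a point): Centre of the jig's sloping face (168 mm up the slope x 150 mm), 85 mm high, 90 mm to the jig's +y. The face slopes 35 deg: low edge (37 mm high) towards the jig's -x (the robot), high edge (133 mm) towards +x. Axes as the jig's.
- rod_end (a point): Centre of the free end of the rod (12 mm in diameter, 107 mm long, 100 mm high); axes as the jig's: the rod runs from here along +x into a grey post, 60 mm wide, 118 mm high, whose face is 107 mm away. The narrow gate guide (18 x 16 mm in plan, 68 mm high) stands under the rod, centred 22 mm in from this end.
- knob_grip (a point): Point to grip on the black bar knob: on its axis, 38 mm out from the sloping face. z is the knob's axis, out of the face, leaning 35 deg from vertical towards the jig's -x; x runs along the grip bar and turns with the knob. Grip bar: 48 mm long, 14 mm thick (along y), 20 to 52 mm out from the face; at its foot a disc 52 mm in diameter, up to 10 mm out.
- cam_knob (a joint): Knob angle in rad, growing clockwise as seen facing the slope. Starts at 0 to 0.4; end stops -0.1 and 3.7. Stays where left; 0.1 to 0.2 N m turns it. Somewhere from 1.7 to 2.7, unmarked and new each time, the plunger drops (over some 0.2 rad): there it has about 0.07 of play each way, and 1 to 2 N m forces it on, lifting the plunger out again. May take more than one grasp.
- plunger_pin (a joint): Drop of the sprung plunger in m: about 0 while it rides on the cam, 0.007 when it is fully down in the notch. It cannot be pushed down by hand.
- plunger_top (a point): Top centre of the plunger's round steel head (18 mm in diameter), 45 mm from the knob's axis towards the jig's -y, 18 mm out from the sloping face when up and 11 mm when down; z is square to the face, outwards.
- gate_top (a point): Top centre of the narrow steel gate blade (6 mm along the rod, 10 mm across), 33 mm to the jig's -x of its origin, under the rod. Up (about 90 mm high) it blocks the collar; it is linked to the plunger and sinks 18 mm, to clear the collar, when that is fully down.
- collar: Stop collar, a square aluminium block 40 x 40 mm and 16 mm thick (along its x), with a bore 16 mm wide along x that hangs loosely on the rod. A small dark screw head on one side (no part in the task). Origin at its centre. Sits just behind the gate. 60 g.
- spacer: Round aluminium spacer tube, 32 mm in diameter, 30 mm long (along its x), bore 16 mm; hangs loosely on the rod between collar and post. Origin at its centre. 50 g.
- tray: Grey open tray, fixed, outside 180 (x) x 160 (y) x 30 mm high, walls and floor 4 mm; origin at its underside centre.
- elbow: Loose brass elbow fitting, a 22 mm cube with two 16 mm stubs, 42 mm high; origin at the underside centre of its cube. Bystander.
- screwdriver: Loose screwdriver, 170 mm, lying along its x. Bystander.
- wrench: Loose wrench, 150 mm, lying along its x. Bystander.
Mind the look-alikes: they are no part of the job. Leave any red look-alike of the spacer alone. There is more than one size of the tray; the job needs the larger.

How it is judged:
By the outcome, as a careful person would: the job done as asked, in the order asked, and still so for the second after the job is handed in, with the robot touching nothing.
It also fails if it takes over 72 s, if anything falls off the work surface, if the arm or the gripper's body presses on something with over 40 N, if the wrist force passes 120 N, or if a joint passes its speed limit or range.

### The arm

A 6-joint arm with a two-finger parallel gripper is mounted at the origin on the work surface. World frame = base frame: x ahead of the robot, y to its left, z up, the work surface at z = 0. Lengths are in m, angles in rad, forces in N, time in s.
With the tool pointing down it reaches from about 0.375 to 0.975 m from the base axis. Payload 3.8 kg.
Tool frame: the origin (TCP) lies midway between the tips of the shut fingers; the grasp point (between the pads) lies bot.grasp_offset behind it (bot.grasp_offset is the distance from the TCP to the grasp point, in m); z points along the fingers, y is the direction in which the jaws open and shut (so a half turn about z gives the same grasp; the last joint's range is limited). The gripper opens to 85 mm and grips with 20 to 120 N. Pads are 22 mm wide; open, the fingers measure 114 mm over their backs; the gripper's body (76 mm by 85 mm) begins 54 mm behind the grasp point. The pads swing forward as they close: fully open they stand 13 mm farther back than shut.
Start: joints at [-1.336, 0.264, 1.604, -0, 1.274, -0.037], TCP at [0.181, -0.65, 0.231] pointing down, gripper open.
Joint ranges: [-2.63, 2.63], [-0.94, 2.18], [0.31, 2.57], [-1.31, 4.45], [0, 2.66], [-2.55, 2.55]. Speed limits (rad/s): [2.57, 2.57, 3.14, 3.14, 3.14, 3.14].

### API

Orientations are given as a rotation vector (axis times angle).
In Python, from workcell import read_state, viewer, job, bot gives the robot as it stands.
- The arm moves only by the shell command python3 -m crank 'ROWS' [FORCE]. ROWS is text: rows parted by semicolons, each of 7 numbers parted by spaces: the shift along the tool's x, y, z in mm, then the turn, a rotation vector about the tool's x, y, z in rad, then the closure in counts, from 0 (fully open) to 255 (shut). A call has 1 to 20 rows; each row is the pose to reach, as a shift and turn from the pose commanded when the call began, along the tool's axes at that moment; what a row does not reach only later rows make up. A row lasts 1/8 s, in which the tool goes at most 62.5 mm and 10.7 degrees, less where a joint would pass 70% of its speed; a pose out of reach is approached as far as the arm can. A call with a gripper value outside its range is refused whole. The fingers move at their own pace and stop on an object; FORCE is the grip in N (left out, the last holds). Time passes only in rows, so rows that repeat a pose let the fingers close. It gives the time, the measured TCP pose, the force and the opening at its end, in the units of the state.
- read_state(): the state, without advancing time (a new reading comes with each control period).
- viewer.read_camera(name): name is "scene" or "top" or "wrist"; returns a dict with "pixels" (400x640x3 uint8, red, green, blue), "vertical_fov" (degrees; the focal length in pixels is half the picture's height over the tangent of half this angle, whatever the lens; pixels are square), "cx", "cy" (the principal point, pixels), "k1" (the pictures are not rectified: a ray, as slopes to the right and down, at radius r is drawn at 1 + k1 r^2 times it, then the intrinsics apply), "view" (4x4, takes a point from world to camera coordinates); the wrist camera has in their place "tool_from_camera" (4x4, takes a point from camera to tool coordinates, whose origin is the TCP and whose axes are the flange's). Camera axes: x right, y up, looking along -z (the intrinsics and any distortion apply to the point x, -y, -z); pixel columns grow to the right and rows downward; lengths in m; the calibration is good to about 2 mm. A picture is of the moment at which its call begins: read the wrist's pose just before it. There is no depth.
- job.finish_job(): hands the job in, once; it reports no verdict.
The state is a dict: "time": time; "q": joint angles; "joint_vel": joint speeds; "joint_torque": joint torques, N m; "tool_pos": TCP position; "tcp_rot": TCP orientation; "wrist_force": force on the tool from outside, world axes, zero at the start; "torque": the same for the moment, N m; "width": opening from 0.0 (shut) to 1.0 (fully open).
Only numpy, scipy, OpenCV 4.12 (cv2) and the standard library are available. Lean on these libraries where they do the work, as an engineer would, in place of code of your own. Each camera call takes 0.05 s, during which the arm holds its last target.

## Working session

There is one attempt and no reset: what is moved stays moved. The work goes in short steps, Python scripts to look and compute and a shell command to move; the robot and the scene stay as the last step left them, time stands still between calls to the robot, and variables do not carry over. Pictures are saved under pics/ and viewed, and the job is handed in when it is done.

```bash
ls; mkdir -p pics; python3 - <<'E'
from workcell import read_state, viewer, job, bot
import cv2
s=read_state();print(s, bot.grasp_offset)
for n in("scene","top","wrist"):
    c=viewer.read_camera(n);cv2.imwrite(f"pics/{n}0.png",c["pixels"][:,:,::-1])
    print(n,{k:v for k,v in c.items() if k!="pixels"})
E
```

```text
pics
{'time': 0.0, 'q': array([-1.33592384e+00,  2.64743748e-01,  1.60536743e+00,  1.38170303e-05,
        1.27372494e+00, -3.69022681e-02]), 'joint_vel': array([ 0.00151714, -0.00044886, -0.00068948,  0.00147487,  0.00082409,
       -0.0004158 ]), 'joint_torque': array([ 1.30995204e-04, -5.15112627e+01, -3.67315400e+01, -4.58636521e-05,
        1.30497929e-02,  2.86337456e-05]), 'tool_pos': array([ 0.18102781, -0.64950837,  0.22997193]), 'tcp_rot': array([-3.11041956e+00, -4.25281246e-01,  3.27378920e-04]), 'wrist_force': array([-0.24628957,  0.10570998, -0.14270567]), 'torque': array([-0.0104672 ,  0.03950786,  0.02083166]), 'width': 1.0013050925521256} 0.0187
scene {'vertical_fov': 52.39745420217374, 'cx': 322.0914997638103, 'cy': 201.12251842111684, 'k1': -0.03159316562369712, 'view': array([[ 0.46402976,  0.88579007,  0.00723387, -0.24752882],
       [-0.6583984 ,  0.33942218,  0.67179173,  0.24764986],
       [ 0.59261111, -0.31649413,  0.74070476, -1.27715373],
       [ 0.        ,  0.        ,  0.        ,  1.        ]])}
top {'vertical_fov': 56.28871459071985, 'cx': 318.3585524657556, 'cy': 201.68238967025644, 'k1': -0.03694326324309328, 'view': array([[ 0.0183091 , -0.99976669,  0.01146078, -0.00574019],
       [ 0.99788154,  0.01898789,  0.06222447, -0.52435149],
       [-0.06242756,  0.01029723,  0.99799638, -1.03604571],
       [ 0.        ,  0.        ,  0.        ,  1.        ]])}
wrist {'vertical_fov': 66.67039903551618, 'cx': 320.02621969558993, 'cy': 190.44345267752217, 'k1': -0.014438018352405987, 'tool_from_camera': array([[-1.75975771e-04,  9.51962068e-01,  3.06215920e-01,
         8.00000929e-02],
       [ 9.99999559e-01, -1.14889372e-04,  9.31845797e-04,
         6.63531981e-04],
       [ 9.22262807e-04,  3.06215949e-01, -9.51961628e-01,
        -1.41981123e-01],
       [ 0.00000000e+00,  0.00000000e+00,  0.00000000e+00,
         1.00000000e+00]])}
```

View pics/scene0.png

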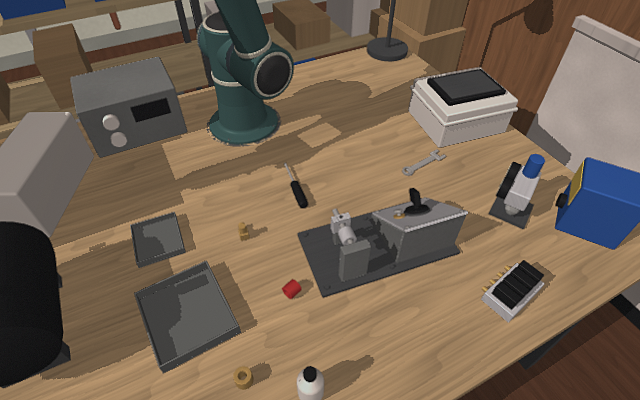

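View pics/top0.png

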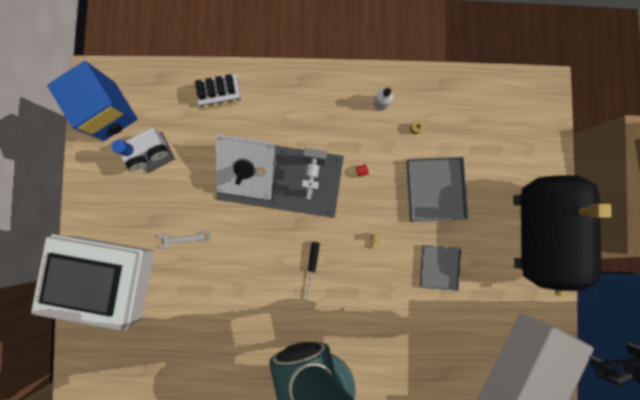

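View pics/wrist0.png

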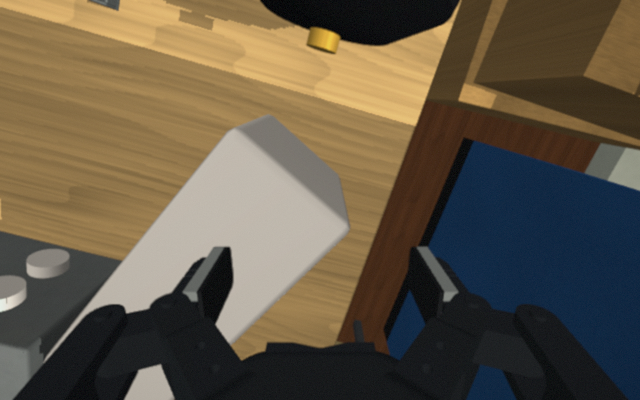

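The scene view shows the jig around (380,240), the larger tray at (187,315), the smaller one at (158,238) and the red decoy at (291,289). The top view shows the jig at about (280,175) and the larger tray at about (437,189). I'll zoom in to measure.

```bash
cat > h.py <<'E'
import numpy as np, cv2
from workcell import read_state, viewer, job, bot
from scipy.spatial.transform import Rotation as R
class Cam:
    def __init__(s,name):
        st=read_state(); c=viewer.read_camera(name); s.img=c["pixels"][:,:,::-1].copy()
        f=200/np.tan(np.radians(c["vertical_fov"]/2)); s.f=f;s.c=np.array([c["cx"],c["cy"]]);s.k=c["k1"]
        if "view" in c: s.V=c["view"]
        else:
            T=np.eye(4);T[:3,:3]=R.from_rotvec(st["tcp_rot"]).as_matrix();T[:3,3]=st["tool_pos"]
            s.V=np.linalg.inv(T@c["tool_from_camera"])
    def proj(s,P):
        p=np.atleast_2d(P)@s.V[:3,:3].T+s.V[:3,3]; a=np.stack([p[:,0],-p[:,1]],1)/-p[:,2:3]
        return a*(1+s.k*(a**2).sum(1,keepdims=True))*s.f+s.c
    def ray(s,uv):
        d=(np.array(uv,float)-s.c)/s.f; u=d.copy()
        for _ in range(20): u=d/(1+s.k*(u@u))
        w=s.V[:3,:3].T@np.array([u[0],-u[1],-1]); return -s.V[:3,:3].T@s.V[:3,3], w/np.linalg.norm(w)
    def onz(s,uv,z):
        o,d=s.ray(uv); return o+d*(z-o[2])/d[2]
def tri(rays):
    A=0;b=0
    for o,d in rays:
        M=np.eye(3)-np.outer(d,d);A=A+M;b=b+M@o
    return np.linalg.solve(A,b)
def crop(c,name,x,y,w,h,k):
    im=cv2.resize(c.img[y:y+h,x:x+w],None,fx=k,fy=k,interpolation=cv2.INTER_CUBIC)
    cv2.imwrite(name,im)
E
python3 - <<'E'
from h import *
c=Cam("top");crop(c,"pics/topj.png",205,125,150,100,5)
crop(c,"pics/topt.png",395,145,100,75,6)
c=Cam("scene");crop(c,"pics/scj.png",290,180,190,125,4)
E
```

```text
(no output)
```

View pics/topj.png

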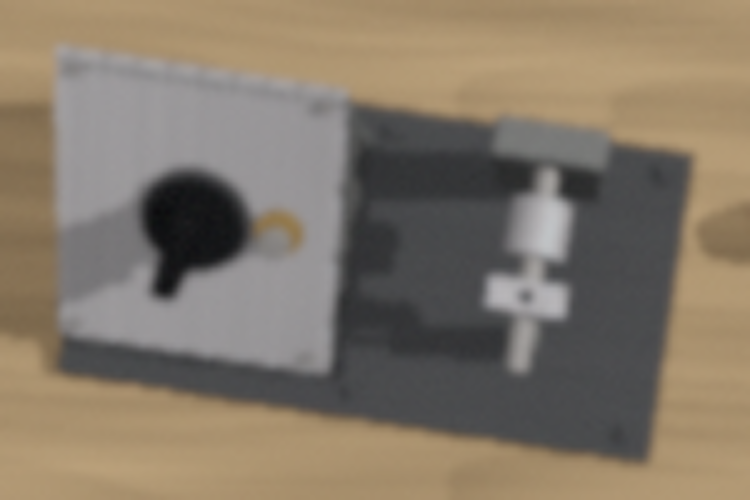

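View pics/scj.png

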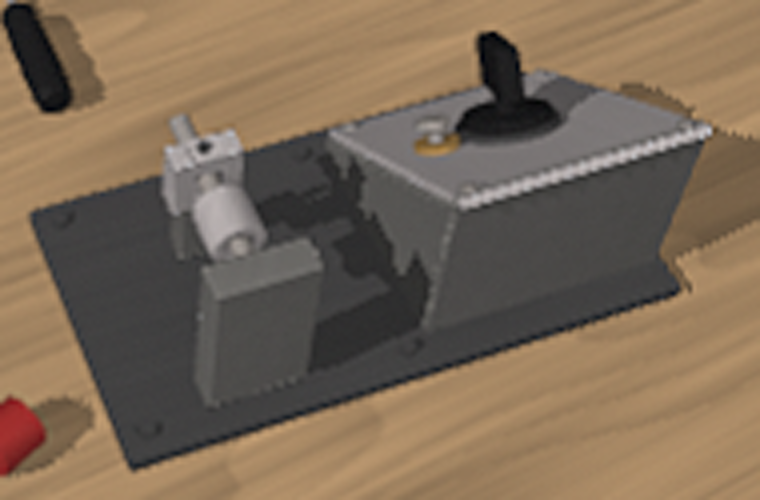

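View pics/topt.png

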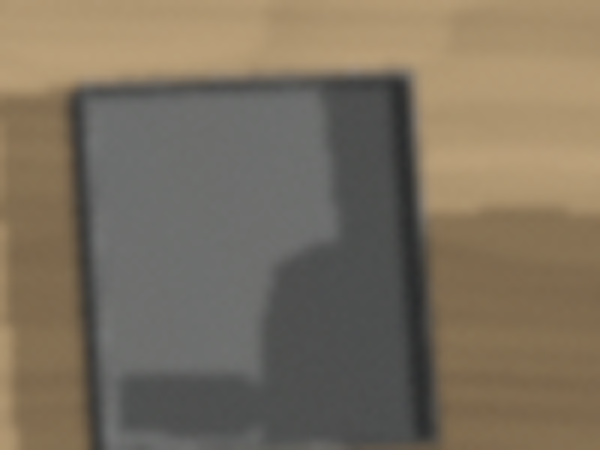

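```bash
cat >> h.py <<'E'
def up(X,Y,x,y,k): return ((X+.5)/k-.5+x,(Y+.5)/k-.5+y)
def fit2(L,W):
    L=np.array(L);W=np.array(W)[:,:2];l=L-L.mean(0);w=W-W.mean(0)
    a=np.arctan2((l[:,0]*w[:,1]-l[:,1]*w[:,0]).sum(),(l*w).sum())
    Rm=np.array([[np.cos(a),-np.sin(a)],[np.sin(a),np.cos(a)]]);t=W.mean(0)-Rm@L.mean(0)
    return t,a,W-(L@Rm.T+t)
E
python3 - <<'E'
from h import *
t=Cam("top");s=Cam("scene")
T=lambda X,Y:up(X,Y,205,125,5); S=lambda X,Y:up(X,Y,290,180,4)
L=[(.09,-.17),(-.09,-.17),(-.09,.17)]
W=[t.onz(T(*p),.012) for p in [(692,155),(648,460),(58,372)]]
a=fit2(L,W);print(a)
L2=[(-.09,-.17),(.09,-.17),(.09,.17)]
W2=[s.onz(S(*p),.012) for p in [(33,214),(133,467),(688,290)]]
b=fit2(L2,W2);print(b)
c=fit2(L+L2,W+W2);print(c)
o,y=c[0],c[1]
Rz=R.from_euler('z',y).as_matrix()
J=lambda p:Rz@np.array(p)+[o[0],o[1],0]
# check predictions
face=[0,.09,.085]; sl=np.radians(35)
n=np.array([-np.sin(sl),0,np.cos(sl)])
for nm,p in dict(rodend=[-.055,-.09,.1],face=face).items(): print(nm,J(p),t.proj(J(p)),s.proj(J(p)))
# rod end measured
print('rod end tri',tri([t.ray(T(518,371)),s.ray(S(180,123))]), 'top on z', t.onz(T(518,371),.1))
print('plunger tri',tri([t.ray(T(272,239)),s.ray(S(432,128))]))
pp=tri([t.ray(T(272,239)),s.ray(S(432,128))]); print('in jig',Rz.T@(pp-[o[0],o[1],0]))
re=tri([t.ray(T(518,371)),s.ray(S(180,123))]);print('rod in jig',Rz.T@(re-[o[0],o[1],0]))
kb=tri([t.ray(T(163,290)),s.ray(S(487,37))]);print('knob bar end in jig',Rz.T@(kb-[o[0],o[1],0]))
TT=lambda X,Y:up(X,Y,395,145,6)
print('tray top corners',[t.onz(TT(*p),.03) for p in [(75,90),(410,75),(435,440)]])
kk=tri([t.ray(T(525,297)),s.ray(S(204,147))]);print('screw',Rz.T@(kk-[o[0],o[1],0]))
E
```

```text
(array([0.59311202, 0.11474729]), np.float64(-0.13200859507582366), array([[-0.00228048,  0.00174798],
       [ 0.00180999,  0.00047071],
       [ 0.00047049, -0.00221869]]))
(array([0.59546834, 0.11637257]), np.float64(-0.1380083675956004), array([[ 1.04896360e-03,  2.42817144e-04],
       [-8.56157728e-04, -3.35518288e-04],
       [-1.92805876e-04,  9.27011443e-05]]))
(array([0.59423061, 0.11547744]), np.float64(-0.1341628718710281), array([[-0.00301037,  0.00116141],
       [ 0.00102866, -0.0005002 ],
       [-0.00103682, -0.00309241],
       [ 0.00168595,  0.00156954],
       [-0.00031308,  0.00030541],
       [ 0.00164565,  0.00055625]]))
rodend [0.52768639 0.03364305 0.1       ] [[307.33479469 198.17926365]] [[334.65823169 210.67684201]]
face [0.60626908 0.20466866 0.085     ] [[243.38038305 167.72307619]] [[417.25977758 212.12824736]]
rod end tri [0.52670622 0.03254811 0.10054259] top on z [0.526117   0.03136944 0.1       ]
plunger tri [0.59230808 0.16010678 0.09625904]
in jig [-0.00787491  0.04397113  0.09625904]
rod in jig [-0.0558249  -0.09121621  0.10054259]
knob bar end in jig [-0.04406222  0.09256584  0.11692793]
tray top corners [array([ 0.6468967 , -0.24319015,  0.03      ]), array([ 0.65770332, -0.40244513,  0.03      ]), array([ 0.48589611, -0.41307575,  0.03      ])]
screw [-0.01975765 -0.09070156  0.12014635]
```

```bash
cat >> h.py <<'E'
JO=np.array([.5945,.1155,0]);JY=-.135
Rz=R.from_euler('z',JY).as_matrix()
def J(p): return Rz@np.array(p,float)+JO
SL=np.radians(35); N=np.array([-np.sin(SL),0,np.cos(SL)]); U=np.array([np.cos(SL),0,np.sin(SL)])
def tool(z,x):
    x=x-z*(x@z);x/=np.linalg.norm(x);return np.stack([x,np.cross(z,x),z],1)
def move(P,Rt,P0=None,R0=None):
    "shift mm and rotvec in tool axes from current pose to TCP pose"
    s=read_state()
    R0=R.from_rotvec(s["tcp_rot"]).as_matrix() if R0 is None else R0; P0=s["tool_pos"] if P0 is None else P0
    return np.round(R0.T@(P-P0)*1e3,1),np.round(R.from_matrix(R0.T@Rt).as_rotvec(),4)
E
python3 - <<'E'
from h import *
t=Cam("top");s=Cam("scene")
for p in [(.18,-.65,.23),(.18,-.65,.45),(.3,-.4,.35)]: print(t.proj(p),s.proj(p))
print([t.onz(p,.1) for p in [(520,315),(590,350),(480,395)]])
Rt=tool(-(Rz@N),-(Rz@U))
P=J(np.array([0,.09,.085])+.150*N); print(P, move(P,Rt), R.from_matrix(Rt).as_rotvec())
q=read_state();print(q['q'])
E
```

```text
[[604.48930296 352.55796253]] [[-45.20328521 169.75962027]]
[[699.94827709 394.11068602]] [[-129.97110436   71.72358069]]
[[527.80759297 311.06025308]] [[ 63.78939997 117.19974024]]
[array([ 0.23444758, -0.52379858,  0.1       ]), array([ 0.14370943, -0.71323418,  0.1       ]), array([ 0.03021331, -0.41880948,  0.1       ])]
[0.52135948 0.21626079 0.20787281] (array([ 560.3, -743.2,   23.5]), array([-0.8266, -0.1708, -2.6214])) [ 0.17075265  2.52582579 -0.0538381 ]
[-1.33586455e+00  2.63989403e-01  1.60414249e+00  1.59341106e-05
  1.27369982e+00 -3.69204610e-02]
```

```bash
python3 -m crank '0 0 -80 0 0 0 0;0 0 -150 0 0 0 0;0 0 -150 0 0 0 0;280 -370 -100 -0.41 -0.085 -1.31 135;560 -743 24 -0.8266 -0.1708 -2.6214 135;560 -743 24 -0.8266 -0.1708 -2.6214 135;560 -743 24 -0.8266 -0.1708 -2.6214 135;560 -743 24 -0.8266 -0.1708 -2.6214 135;560 -743 24 -0.8266 -0.1708 -2.6214 135;560 -743 24 -0.8266 -0.1708 -2.6214 135;560 -743 24 -0.8266 -0.1708 -2.6214 135;560 -743 24 -0.8266 -0.1708 -2.6214 135;560 -743 24 -0.8266 -0.1708 -2.6214 135;560 -743 24 -0.8266 -0.1708 -2.6214 135;560 -743 24 -0.8266 -0.1708 -2.6214 135;560 -743 24 -0.8266 -0.1708 -2.6214 135;560 -743 24 -0.8266 -0.1708 -2.6214 135;560 -743 24 -0.8266 -0.1708 -2.6214 135;560 -743 24 -0.8266 -0.1708 -2.6214 135;560 -743 24 -0.8266 -0.1708 -2.6214 135' 60
python3 - <<'E'
from h import *
s=read_state();print(s['q'],s['width'],s['wrist_force'],s['torque'])
w=Cam("wrist");cv2.imwrite("pics/w1.png",w.img)
E
```

```text
time: 2.95
tool_pos: [0.5209, 0.216, 0.2069]
tcp_rot: [0.17, 2.527, -0.055]
wrist_force: [-0.3, -0.9, -0.9]
width: 0.47
[ 0.58284327 -0.1919358   2.24238139 -0.62035827  0.70668637 -0.4523657 ] 0.46981122899804695 [-0.32940436 -0.85460941 -0.91381968] [ 0.00866132  0.30604259 -0.02382978]
```

View pics/w1.png

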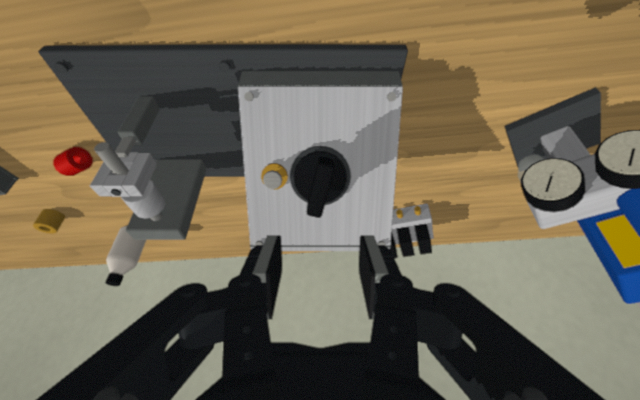

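The wrist view shows the black disc at about (319,176), the bar running from (320,170) to (316,212) and the plunger at (273,176). I'll zoom in.

```bash
python3 - <<'E'
from h import *
im=cv2.imread("pics/w1.png")
k=im[70:260,225:415]
cv2.imwrite("pics/w1z.png",cv2.resize(np.clip(k.astype(float)*1.0,0,255).astype(np.uint8),None,fx=3,fy=3,interpolation=cv2.INTER_CUBIC))
z=im[140:225,280:360].astype(float);z=np.clip(z*4,0,255).astype(np.uint8)
cv2.imwrite("pics/w1k.png",cv2.resize(z,None,fx=7,fy=7,interpolation=cv2.INTER_CUBIC))
E
```

```text
(no output)
```

View pics/w1z.png

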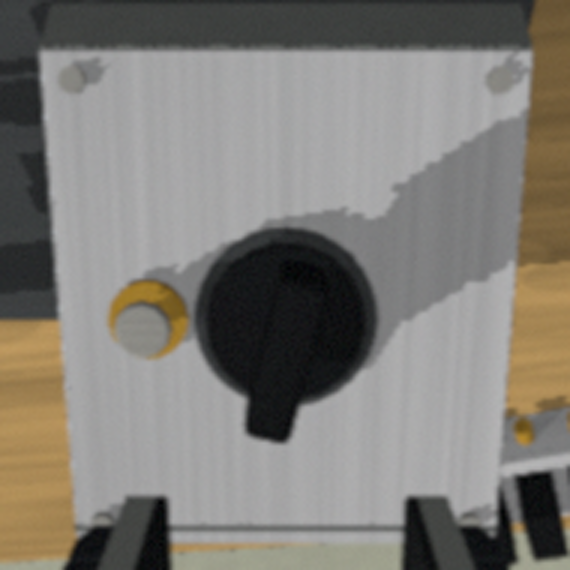

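View pics/w1k.png

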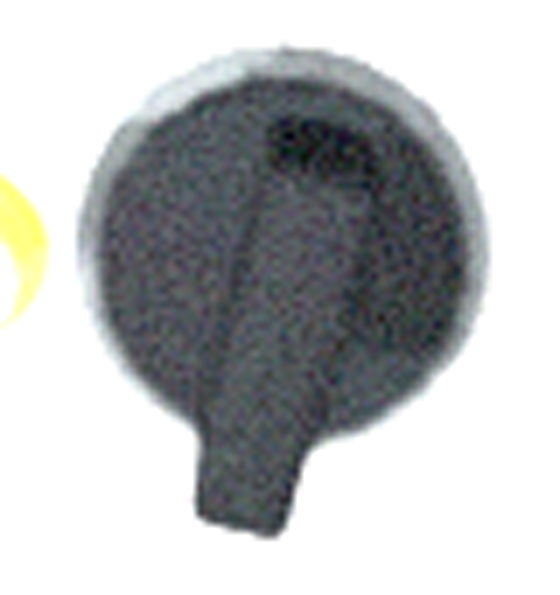

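```bash
cat >> h.py <<'E'
def onface(c,uv,h):
    "ray onto plane h out from sloping face; returns jig-face coords (up-slope, +y, ) relative to face centre"
    o,d=c.ray(uv); n=Rz@N; q=J([0,.09,.085])+n*h
    p=o+d*((q-o)@n)/(d@n); v=Rz.T@(p-q); return np.array([v@U,v[1]])
E
python3 - <<'E'
from h import *
w=Cam("wrist")
Z=lambda X,Y:up(X,Y,225,70,3);K=lambda X,Y:up(X,Y,280,140,7)
A=onface(w,K(322,175),.052);B=onface(w,K(238,527),.052);print('bar',A,B,(A+B)/2,np.linalg.norm(A-B),np.degrees(np.arctan2(*(A-B)[::-1])))
print('disc',onface(w,K(282,257),.010))
for r in((K(100,257),K(465,257)),(K(282,80),K(282,430))): print(np.linalg.norm(onface(w,r[0],.01)-onface(w,r[1],.01)))
print('plunger',onface(w,Z(142,330),.018),onface(w,Z(149,320),.0))
print('corners',[onface(w,Z(*p),0) for p in [(40,50),(531,50),(76,527),(500,527)]])
print(w.V)
E
```

```text
bar [-0.02322751  0.00342042] [ 0.02029465 -0.00653697] [-0.00146643 -0.00155828] 0.04464670191939796 167.1131637022045
disc [-0.00214956 -0.00123812]
0.04983759227009861
0.04945570623335567
plunger [-0.00108693 -0.04584035] [ 0.0005634  -0.04632915]
corners [array([-0.0840016 , -0.07544584]), array([-0.08386707,  0.07305245]), array([ 0.07676702, -0.07592506]), array([0.07685453, 0.07496604])]
[[ 1.35652488e-01  9.90756480e-01  1.66434263e-05 -2.83994684e-01]
 [-5.99227821e-01  8.20585083e-02 -7.96361991e-01  4.28933091e-01]
 [-7.89002168e-01  1.08018512e-01  6.04820287e-01  1.04341108e-01]
 [ 0.00000000e+00  0.00000000e+00  0.00000000e+00  1.00000000e+00]]
```

```bash
python3 -m crank '1.5 -1.3 50 0 0 0.11 135;1.5 -1.3 80 0 0 0.225 135;1.5 -1.3 100 0 0 0.225 135;1.5 -1.3 115 0 0 0.225 135;1.5 -1.3 129 0 0 0.225 135;1.5 -1.3 129 0 0 0.225 135' 60
python3 - <<'E'
from h import *
s=read_state();print(s['q'],s['width'],s['wrist_force'],s['torque'])
w=Cam("wrist");cv2.imwrite("pics/w2.png",w.img)
E
```

```text
time: 3.8
tool_pos: [0.5931, 0.204, 0.1002]
tcp_rot: [0.454, 2.491, 0.034]
wrist_force: [0.6, 0.4, -0.0]
width: 0.474
[ 0.47453997  0.06960355  2.22836672 -0.83113659  0.46183769 -0.04985141] 0.47402831911772514 [ 0.58816857  0.44901213 -0.01668769] [0.0565122  0.32328472 0.05277099]
```

View pics/w2.png

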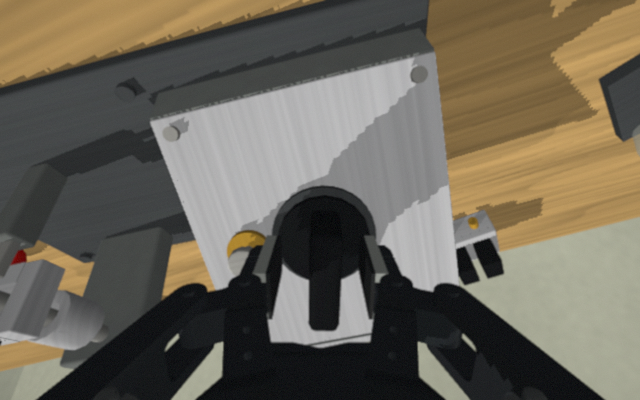

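The bar at (323,265) sits midway between the jaws, so I'll close on it.

```bash
python3 -m crank '0 0 0 0 0 0 255;0 0 0 0 0 0 255;0 0 0 0 0 0 255;0 0 0 0 0 0 255;0 0 0 0 0 0 255' 70
python3 - <<'E'
from h import *
s=read_state();print(s['width'],s['wrist_force'],s['torque'],R.from_rotvec(s['tcp_rot']).as_matrix().T@s['torque'])
E
```

```text
time: 4.47
tool_pos: [0.5935, 0.2057, 0.1018]
tcp_rot: [0.452, 2.489, 0.038]
wrist_force: [-6.2, 2.7, 6.3]
width: 0.155
0.15472006344338857 [-6.21953026  2.74025305  6.30092717] [0.30188082 0.47505813 0.15605142] [-0.16098255  0.56140831  0.00834379]
```

```bash
python3 -m crank '0 0 0 0 0 0.15 255;0 0 0 0 0 0.3 255;0 0 0 0 0 0.45 255;0 0 0 0 0 0.6 255;0 0 0 0 0 0.75 255;0 0 0 0 0 0.9 255;0 0 0 0 0 1.05 255;0 0 0 0 0 1.2 255;0 0 0 0 0 1.2 255' 70
cat > st.py <<'E'
from h import *
s=read_state();Rm=R.from_rotvec(s['tcp_rot']).as_matrix()
n=Rz@N; z=Rm[:,2]; x=Rm[:,0]; a=Rz.T@x
print('t',s['time'],'w',s['width'].round(3),'F tool',(Rm.T@s['wrist_force']).round(1),'M tool',(Rm.T@s['torque']).round(2),'q6',s['q'][5].round(3))
print('turn angle from downslope (=knob est)',np.arctan2(a[1],-(a@U)).round(3),'tilt',np.degrees(np.arccos(-z@n)).round(2))
E
python3 st.py
```

```text
time: 5.6
tool_pos: [0.5932, 0.2056, 0.1017]
tcp_rot: [1.836, 1.854, 0.498]
wrist_force: [-5.5, 2.5, 6.9]
width: 0.153Traceback (most recent call last):
  File "st.py", line 4, in <module>
    print('t',s['time'],'w',s['width'].round(3),'F tool',(Rm.T@s['wrist_force']).round(1),'M tool',(Rm.T@s['torque']).round(2),'q6',s['q'][5].round(3))
                            ^^^^^^^^^^^^^^^^
AttributeError: 'float' object has no attribute 'round'
```

```bash
sed -i "s/s\['width'\].round(3)/round(s['width'],3)/" st.py; python3 st.py; python3 -m crank '0 0 0 0 0 0.1 255;0 0 0 0 0 0.2 255;0 0 0 0 0 0.25 255;0 0 0 0 0 0.25 255' 70; python3 st.py
```

```text
t 5.6 w 0.153 F tool [ 1.9 -0.5 -8.9] M tool [0.7  0.26 0.11] q6 1.152
turn angle from downslope (=knob est) 1.427 tilt 0.1
time: 6.1
tool_pos: [0.5932, 0.2056, 0.1017]
tcp_rot: [2.079, 1.632, 0.583]
wrist_force: [-6.6, 2.6, 5.9]
width: 0.149
t 6.1 w 0.149 F tool [ 1.4 -2.4 -8.8] M tool [0.75 0.16 0.08] q6 1.401
turn angle from downslope (=knob est) 1.676 tilt 0.1
```

```bash
for i in 1; do python3 -m crank '0 0 0 0 0 0.05 255;0 0 0 0 0 0.1 255;0 0 0 0 0 0.1 255' 70 >/dev/null; python3 st.py;  python3 -m crank '0 0 0 0 0 0.05 255;0 0 0 0 0 0.1 255;0 0 0 0 0 0.1 255' 70 >/dev/null; python3 st.py;done
python3 - <<'E'
from h import *
w=Cam("wrist");cv2.imwrite("pics/w3.png",w.img);s=Cam("scene");crop(s,"pics/s3.png",290,180,190,125,4)
E
```

```text
t 6.475 w 0.147 F tool [ 1.2 -1.9 -9.5] M tool [0.84 0.12 0.04] q6 1.501
turn angle from downslope (=knob est) 1.776 tilt 0.1
t 6.85 w 0.15 F tool [ 1.1 -2.1 -9.2] M tool [0.81 0.02 0.07] q6 1.601
turn angle from downslope (=knob est) 1.876 tilt 0.1
```

View pics/w3.png

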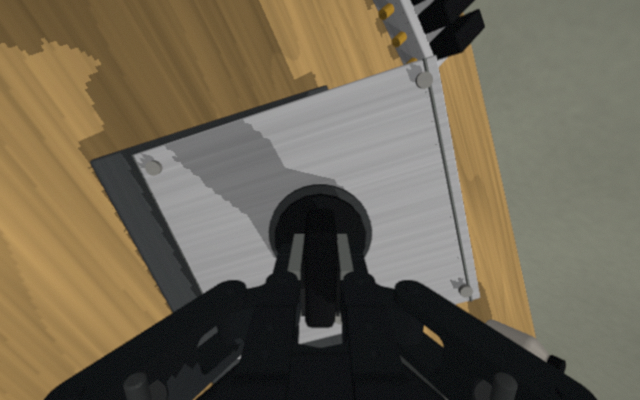

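View pics/s3.png

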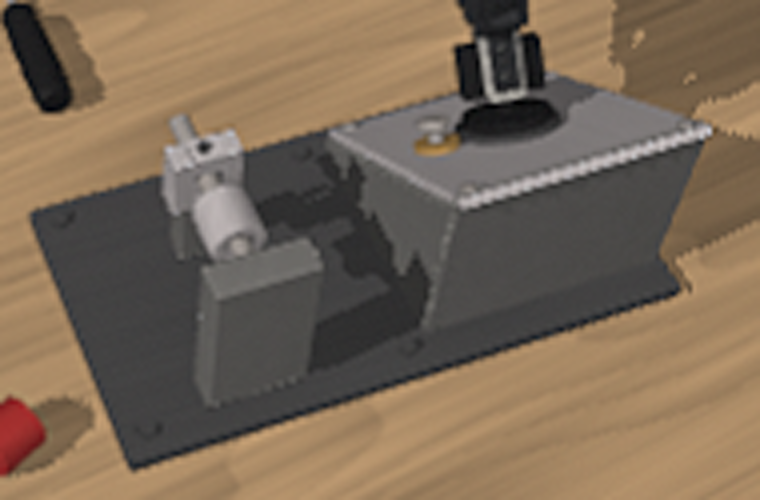

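The knob turns with the grip. In the scene view the plunger head (crop 432,128) is still up, and I can watch it from there. Going on in 0.1 rad steps.

```bash
cat > pl.py <<'E'
from h import *
import sys
s=Cam("scene");crop(s,"pics/"+sys.argv[1],385,195,30,30,10)
E
python3 pl.py p0.png
python3 -m crank '0 0 0 0 0 0.05 255;0 0 0 0 0 0.1 255;0 0 0 0 0 0.1 255' 70 >/dev/null; python3 st.py; python3 pl.py p1.png
python3 -m crank '0 0 0 0 0 0.05 255;0 0 0 0 0 0.1 255;0 0 0 0 0 0.1 255' 70 >/dev/null; python3 st.py; python3 pl.py p2.png
python3 - <<'E'
import cv2
cv2.imwrite("pics/p012.png",cv2.hconcat([cv2.resize(cv2.imread(f"pics/p{i}.png"),(260,260)) for i in range(3)]))
E
```

```text
t 7.375 w 0.156 F tool [ 0.3 -2.4 -8.9] M tool [ 0.82 -0.06  0.08] q6 1.701
turn angle from downslope (=knob est) 1.976 tilt 0.1
t 7.8 w 0.153 F tool [ 1.6 -2.6 -9.3] M tool [ 0.83 -0.08  0.05] q6 1.801
turn angle from downslope (=knob est) 2.076 tilt 0.1
```

View pics/p012.png

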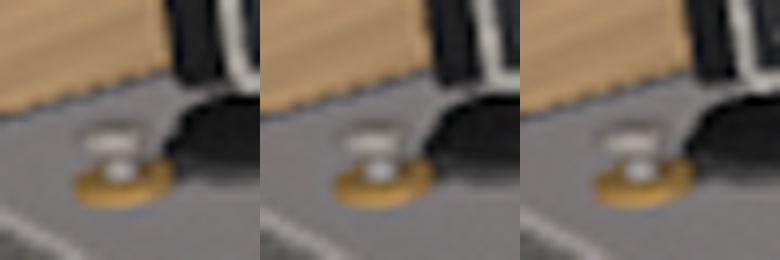

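The plunger head stays up in all three frames. Continuing.

```bash

python3 -m crank '0 0 0 0 0 0.05 255;0 0 0 0 0 0.1 255;0 0 0 0 0 0.1 255' 70 >/dev/null; python3 st.py; python3 pl.py p3.png
python3 -m crank '0 0 0 0 0 0.04 255;0 0 0 0 0 0.08 255;0 0 0 0 0 0.08 255' 70 >/dev/null; python3 st.py; python3 pl.py p4.png
python3 - <<'E'
import cv2
cv2.imwrite("pics/p34.png",cv2.hconcat([cv2.resize(cv2.imread(f"pics/p{i}.png"),(260,260)) for i in (2,3,4)]))
E
```

```text
t 8.225 w 0.15 F tool [ 1.2 -2.6 -9.7] M tool [ 0.8  -0.25  0.06] q6 1.901
turn angle from downslope (=knob est) 2.176 tilt 0.1
t 8.65 w 0.149 F tool [-0.  -2.9 -7.9] M tool [ 0.87 -0.29  0.16] q6 1.981
turn angle from downslope (=knob est) 2.256 tilt 0.1
```

View pics/p34.png

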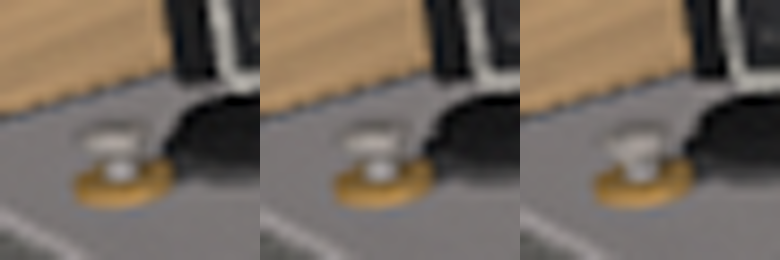

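In the last frame the head has begun to drop. I'll take smaller steps.

```bash

python3 -m crank '0 0 0 0 0 0.03 255;0 0 0 0 0 0.06 255;0 0 0 0 0 0.06 255' 70 >/dev/null; python3 st.py; python3 pl.py p5.png
python3 -m crank '0 0 0 0 0 0.03 255;0 0 0 0 0 0.05 255;0 0 0 0 0 0.05 255' 70 >/dev/null; python3 st.py; python3 pl.py p6.png
python3 - <<'E'
import cv2
cv2.imwrite("pics/p56.png",cv2.hconcat([cv2.resize(cv2.imread(f"pics/p{i}.png"),(260,260)) for i in (4,5,6)]))
E
```

```text
t 9.075 w 0.153 F tool [ 0.1 -2.6 -9.9] M tool [ 0.81 -0.3   0.19] q6 2.041
turn angle from downslope (=knob est) 2.316 tilt 0.11
t 9.5 w 0.157 F tool [ 0.3 -2.4 -8.6] M tool [ 0.83 -0.25  0.08] q6 2.09
turn angle from downslope (=knob est) 2.366 tilt 0.11
```

View pics/p56.png

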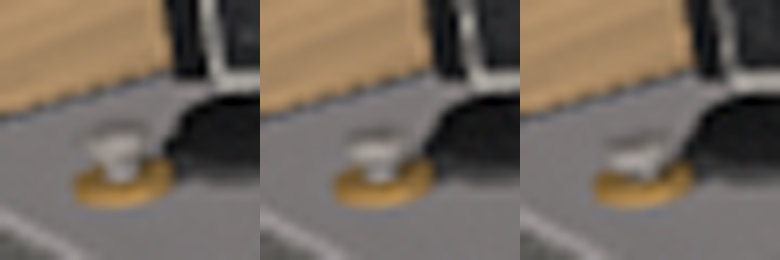

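```bash

python3 -m crank '0 0 0 0 0 0.03 255;0 0 0 0 0 0.04 255;0 0 0 0 0 0.04 255' 70 >/dev/null; python3 st.py; python3 pl.py p7.png
python3 -m crank '0 0 0 0 0 0.02 255;0 0 0 0 0 0.04 255;0 0 0 0 0 0.04 255' 70 >/dev/null; python3 st.py; python3 pl.py p8.png
python3 - <<'E'
import cv2
cv2.imwrite("pics/p78.png",cv2.hconcat([cv2.resize(cv2.imread(f"pics/p{i}.png"),(260,260)) for i in (6,7,8)]))
E
```

```text
t 9.925 w 0.155 F tool [ 0.6 -2.5 -9.1] M tool [ 0.78 -0.37  0.08] q6 2.13
turn angle from downslope (=knob est) 2.406 tilt 0.11
t 10.35 w 0.155 F tool [-0.2 -3.2 -9.5] M tool [ 0.76 -0.38  0.03] q6 2.17
turn angle from downslope (=knob est) 2.445 tilt 0.11
```

View pics/p78.png

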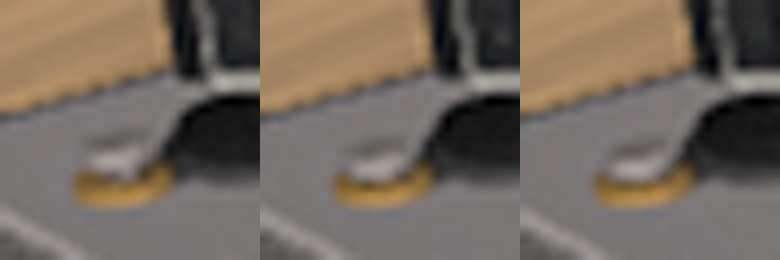

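```bash

python3 -m crank '0 0 0 0 0 0.02 255;0 0 0 0 0 0.04 255;0 0 0 0 0 0.04 255' 70 >/dev/null; python3 st.py; python3 pl.py p9.png
python3 - <<'E'
from h import *
s=Cam("scene")
for h in(.018,.011): print(((s.proj(J(np.array([0,.0445,.085])+h*N))[0]-[385,195]+.5)*260/30))
cv2.imwrite("pics/p89.png",cv2.hconcat([cv2.resize(cv2.imread(f"pics/p{i}.png"),(260,260)) for i in (0,8,9)]))
E
```

```text
t 10.775 w 0.151 F tool [-0.2 -4.  -9.8] M tool [ 0.81 -0.46  0.04] q6 2.21
turn angle from downslope (=knob est) 2.485 tilt 0.11
[119.32883857 132.5866944 ]
[123.20955031 158.28467311]
```

View pics/p89.png

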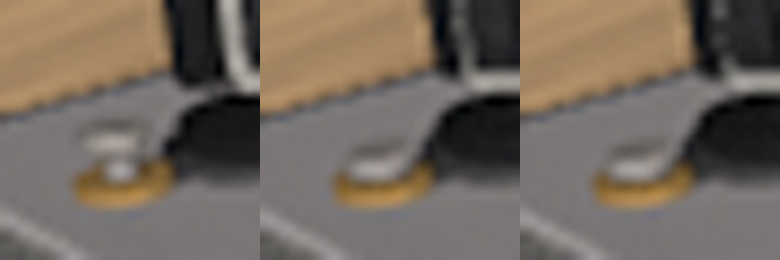

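```bash

python3 -m crank '0 0 0 0 0 0.03 255;0 0 0 0 0 0.03 255' 70 >/dev/null; python3 st.py
python3 -m crank '0 0 0 0 0 0.03 255;0 0 0 0 0 0.03 255' 70 >/dev/null; python3 st.py;python3 pl.py p10.png
```

```text
t 11.125 w 0.149 F tool [-0.5 -3.1 -9.8] M tool [ 0.74 -0.42  0.01] q6 2.24
turn angle from downslope (=knob est) 2.515 tilt 0.11
t 11.375 w 0.151 F tool [-0.5 -2.7 -9.9] M tool [ 0.71 -0.43 -0.03] q6 2.27
turn angle from downslope (=knob est) 2.545 tilt 0.11
```

View pics/p10.png

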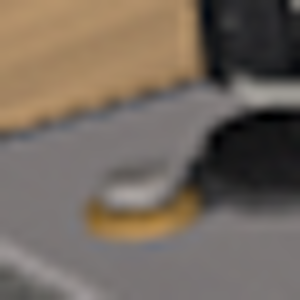

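```bash

python3 -m crank '0 0 0 0 0 0.02 255;0 0 0 0 0 0.02 255' 70 >/dev/null; python3 st.py
python3 -m crank '0 0 0 0 0 0.02 255;0 0 0 0 0 0.02 255' 70 >/dev/null; python3 st.py;python3 pl.py p11.png
```

```text
t 11.675 w 0.155 F tool [-0.7 -3.8 -9.7] M tool [ 0.73 -0.42 -0.18] q6 2.29
turn angle from downslope (=knob est) 2.564 tilt 0.12
t 11.925 w 0.152 F tool [ 0.4 -2.8 -8.7] M tool [ 0.74 -0.4  -0.37] q6 2.309
turn angle from downslope (=knob est) 2.583 tilt 0.12
```

View pics/p11.png

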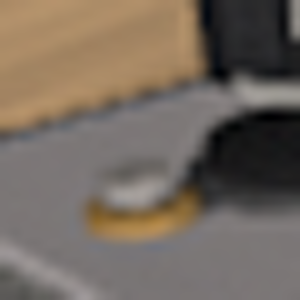

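Torque about the tool axis is now building against the notch wall (-0.37 N m) and the plunger is down. I'll back off to mid-play, release and retract.

```bash

python3 -m crank '0 0 0 0 0 -0.05 255;0 0 0 0 0 -0.1 255;0 0 0 0 0 -0.1 255' 70 >/dev/null; python3 st.py
python3 -m crank '0 0 0 0 0 0 150;0 0 0 0 0 0 135;0 0 0 0 0 0 135;0 0 0 0 0 0 135;0 0 -20 0 0 0 135;0 0 -70 0 0 0 135;0 0 -130 0 0 0 135;0 0 -130 0 0 0 135' 70; python3 st.py
python3 - <<'E'
from h import *
s=Cam("scene");crop(s,"pics/s5.png",290,180,190,125,4)
Rt=tool(np.array([0,0,-1.]),Rz@[1,0,0]); print(move(J([-.02,-.09,.24]),Rt))
E
```

```text
t 12.35 w 0.149 F tool [-0.7 -3.7 -9.2] M tool [ 0.75 -0.41 -0.03] q6 2.21
turn angle from downslope (=knob est) 2.485 tilt 0.11
time: 13.35
tool_pos: [0.5204, 0.2169, 0.2133]
tcp_rot: [2.698, 0.72, 0.827]
wrist_force: [0.8, 1.3, 0.7]
width: 0.47
t 13.35 w 0.47 F tool [ 1.6 -0.5 -0.2] M tool [ 0.2  -0.23 -0.  ] q6 2.032
turn angle from downslope (=knob est) 2.487 tilt 0.55
(array([-52.3, 186.3,  14.2]), array([ 0.1982, -0.5941,  0.6353]))
```

View pics/s5.png

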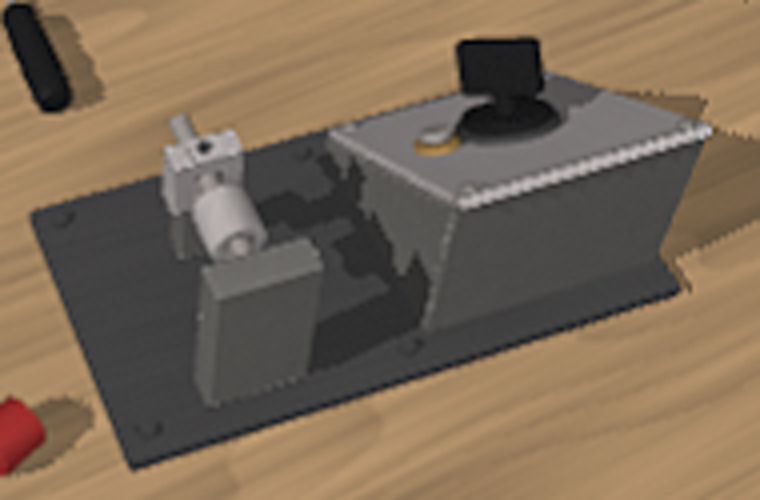

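The plunger stays down after the release. Next I move above the collar.

```bash
python3 -m crank '-52 186 14 0.198 -0.594 0.635 60;-52 186 14 0.198 -0.594 0.635 60;-52 186 14 0.198 -0.594 0.635 60;-52 186 14 0.198 -0.594 0.635 60;-52 186 14 0.198 -0.594 0.635 60;-52 186 14 0.198 -0.594 0.635 60;-52 186 14 0.198 -0.594 0.635 60'; python3 - <<'E'
from h import *
w=Cam("wrist");cv2.imwrite("pics/w6.png",w.img)
c=Cam("top");crop(c,"pics/t6.png",205,125,150,100,5);print(read_state()['q'])
E
```

```text
time: 14.28
tool_pos: [0.5609, 0.0281, 0.2354]
tcp_rot: [3.13, -0.211, -0.01]
wrist_force: [-0.5, 0.9, 0.6]
width: 0.767
[ 0.0094118   0.0503518   1.8396923  -0.00418392  1.25712148  1.71538208]
```

View pics/w6.png

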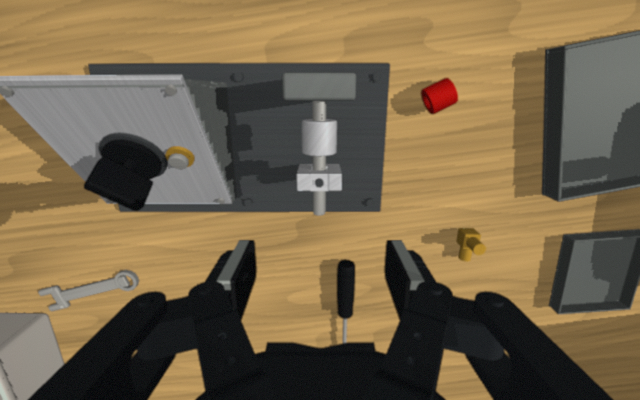

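The wrist view shows the collar top at about (319,180), with its screw at (319,183), the spacer at (320,136), the rod end at (319,212) and the post face at about (319,99). Measuring these from a zoom.

```bash
python3 - <<'E'
from h import *
im=cv2.imread("pics/w6.png")
cv2.imwrite("pics/w6z.png",cv2.resize(im[65:225,260:380],None,fx=5,fy=5,interpolation=cv2.INTER_CUBIC)[:600*2])
cv2.imwrite("pics/w6z.png",cv2.resize(im[110:225,270:370],None,fx=5,fy=5,interpolation=cv2.INTER_CUBIC))
E
```

```text
(no output)
```

View pics/w6z.png

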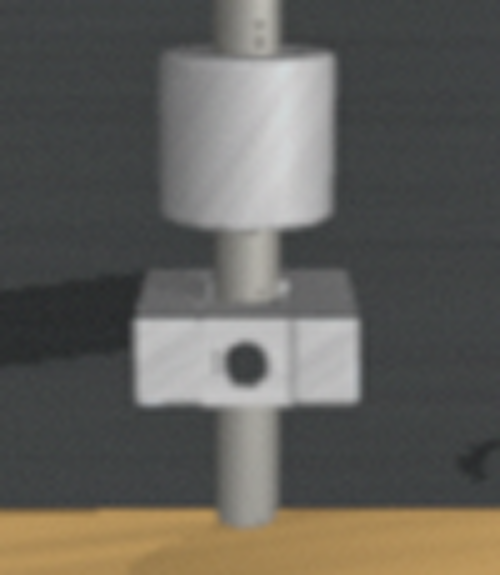

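```bash
python3 - <<'E'
from h import *
w=Cam("wrist");K=lambda X,Y:up(X,Y,270,110,5)
g=lambda p,z:(Rz.T@(w.onz(K(*p),z)-JO)).round(4)
print('collar top corners',[g(p,.118) for p in [(135,318),(357,318),(135,404),(360,404)]])
print('screw',g((246,364),.118),'rod end',g((247,524),.1))
print('spacer sil',g((162,140),.100),g((335,140),.100),'near/far top',g((248,228),.114),g((248,50),.114))
Rt=tool(np.array([0,0,-1.]),Rz@[1,0,0]); print(move(J([-.02,-.09,.0865]),Rt)); print(Rz.T@(read_state()['tool_pos']-JO))
E
```

```text
collar top corners [array([-0.0101, -0.0701,  0.118 ]), array([-0.0101, -0.1093,  0.118 ]), array([-0.0261, -0.0697,  0.118 ]), array([-0.0261, -0.1102,  0.118 ])]
screw [-0.0186 -0.0897  0.118 ] rod end [-0.0569 -0.0899  0.1   ]
spacer sil [ 0.0186 -0.0744  0.1   ] [ 0.0186 -0.1059  0.1   ] near/far top [ 0.0052 -0.09    0.114 ] [ 0.0359 -0.09    0.114 ]
(array([  2.4,  -1. , 150.4]), array([0.0046, 0.0044, 0.0012]))
[-0.02170838 -0.09029609  0.2368699 ]
```

```bash
python3 -m crank '2 0 60 0 0 0 60;2 0 110 0 0 0 60;2 0 135 0 0 0 60;2 0 152 0 0 0 60;2 0 152 0 0 0 60'; python3 st.py; python3 -m crank '0 0 0 0 0 0 255;0 0 0 0 0 0 255;0 0 0 0 0 0 255;0 0 0 0 0 0 255' 40; python3 st.py;  python3 - <<'E'
from h import *
w=Cam("wrist");cv2.imwrite("pics/w7.png",w.img)
print(Rz.T@(read_state()['tool_pos']-JO))
E
```

```text
time: 15.05
tool_pos: [0.562, 0.0279, 0.0845]
tcp_rot: [3.13, -0.211, -0.01]
wrist_force: [0.3, -0.2, -0.2]
width: 0.766
t 15.05 w 0.766 F tool [0.3 0.1 0.2] M tool [ 0.04  0.01 -0.01] q6 1.716
turn angle from downslope (=knob est) 3.141 tilt 35.34
time: 15.55
tool_pos: [0.5646, 0.0277, 0.0872]
tcp_rot: [3.131, -0.213, -0.002]
wrist_force: [0.4, 1.2, 5.0]
width: 0.465
t 15.55 w 0.465 F tool [ 0.2 -1.2 -5. ] M tool [ 0.13 -0.11  0.03] q6 1.716
turn angle from downslope (=knob est) -3.141 tilt 35.06
[-0.01777919 -0.09107216  0.08722355]
```

View pics/w7.png

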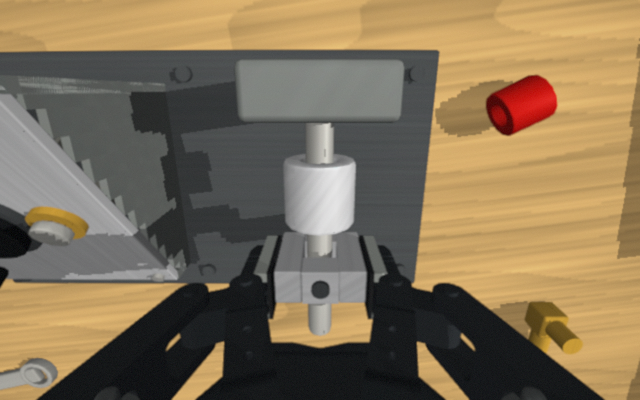

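The collar is held between the pads and the screw head sits centred at (320,289). I'll lift slightly and slide it towards the free end.

```bash
python3 -m crank '0 0 -1.5 0 0 0 255;-6 0 -1.5 0 0 0 255;-14 0 -1.5 0 0 0 255;-22 0 -1.5 0 0 0 255;-22 0 -1.5 0 0 0 255' 40; python3 st.py
```

```text
time: 16.23
tool_pos: [0.54, 0.0307, 0.0872]
tcp_rot: [3.131, -0.213, -0.009]
wrist_force: [-1.7, 0.1, 6.1]
width: 0.459
t 16.225 w 0.459 F tool [-1.8  0.1 -6.1] M tool [ 0.02 -0.29  0.01] q6 1.722
turn angle from downslope (=knob est) -3.141 tilt 35.32
```

```bash
python3 -m crank '0 0 -1.5 0 0 0 255;-8 0 -2 0 0 0 255;-20 0 -2 0 0 0 255;-40 0 -2 0 0 0 255;-60 0 -2 0 0 0 255;-60 0 -2 0 0 0 255' 40; python3 st.py; python3 - <<'E'
from h import *
w=Cam("wrist");cv2.imwrite("pics/w8.png",w.img)
print(Rz.T@(read_state()['tool_pos']-JO))
E
```

```text
time: 16.98
tool_pos: [0.4794, 0.0388, 0.0884]
tcp_rot: [3.13, -0.212, -0.011]
wrist_force: [0.6, 0.3, -0.4]
width: 0.459
t 16.975 w 0.459 F tool [ 0.5 -0.4  0.4] M tool [-0.04 -0.    0.02] q6 1.74
turn angle from downslope (=knob est) -3.141 tilt 35.38
[-0.10223211 -0.09138325  0.0888662 ]
```

View pics/w8.png

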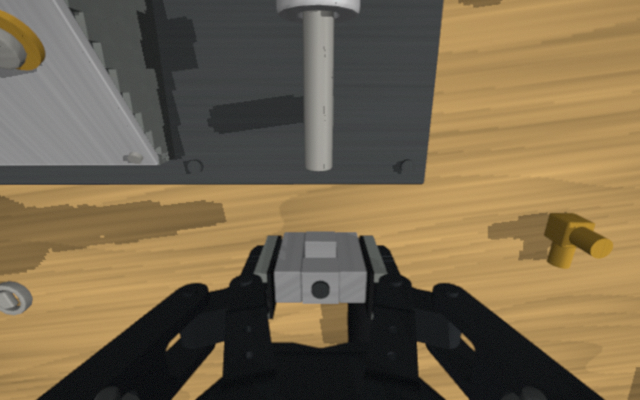

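The collar is clear of the rod end (319,168) and still held. Now it goes to the larger tray.

```bash
python3 - <<'E'
from h import *
Rt=tool(np.array([0,0,-1.]),Rz@[1,0,0]); print(move(np.array([.600,-.327,.20]),Rt))
t=Cam("top");s=Cam("scene")
y=np.radians(3.9);c=np.array([.5625,-.329])
for a,b in [(1,1),(1,-1),(-1,-1),(-1,1)]:
    p=[*(c+np.array([[np.cos(y),-np.sin(y)],[np.sin(y),np.cos(y)]])@[a*.09,b*.08]),.03];print(t.proj(p)[0].round(1),s.proj(p)[0].round(1))
E
```

```text
(array([ 166.9,  346.7, -110.4]), array([ 0.0042,  0.0046, -0.0004]))
[407.  159.6] [239.3 323.7]
[463.  157.1] [159.2 365.7]
[467.8 220.7] [133.6 291.2]
[411.2 223.6] [206.2 258.2]
```

```bash
python3 -m crank '0 0 -60 0 0 0 255;0 0 -115 0 0 0 255;30 62 -115 0 0 0 255;60 124 -115 0 0 0 255;90 186 -115 0 0 0 255;120 248 -115 0 0 0 255;150 310 -112 0 0 0 255;167 347 -112 0 0 0 255;167 347 -112 0 0 0 255;167 347 -112 0 0 0 255;167 347 -112 0 0 0 255' 40; python3 - <<'E'
from h import *
w=Cam("wrist");cv2.imwrite("pics/w9.png",w.img);print(read_state()['tool_pos'])
E
```

```text
time: 18.5
tool_pos: [0.6007, -0.326, 0.2017]
tcp_rot: [3.131, -0.211, -0.008]
wrist_force: [-0.9, -0.3, -0.4]
width: 0.457
[ 0.60077522 -0.32576111  0.20192463]
```

View pics/w9.png

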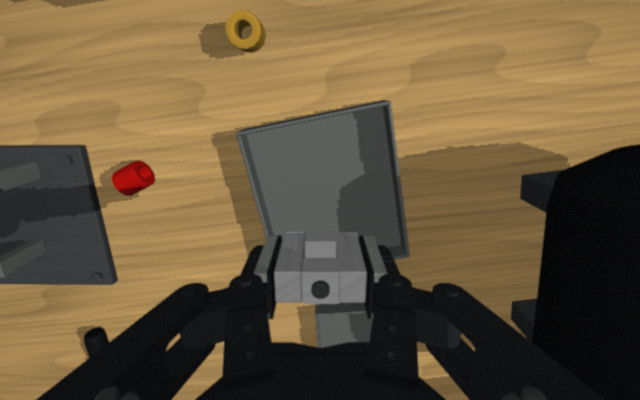

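The tray's far corners appear at (240,131) and (389,101), and the near-right corner at (408,256).

```bash
python3 - <<'E'
from h import *
w=Cam("wrist")
L=[(.09,.08),(.09,-.08),(-.09,-.08)];W=[w.onz(p,.03) for p in [(240,131),(389,101),(408,256)]]
print(W,fit2(L,W))
E
```

```text
[array([ 0.65340945, -0.25080641,  0.03      ]), array([ 0.66241651, -0.40348997,  0.03      ]), array([ 0.48520364, -0.41438347,  0.03      ])] (array([ 0.5689837 , -0.33117282]), np.float64(0.05255890107627988), array([[-0.00124719, -0.00425125],
       [-0.00064569,  0.00284425],
       [ 0.00189288,  0.00140699]]))
```

```bash
python3 -m crank '10 4 60 0 0 0 255;10 4 120 0 0 0 255;10 4 160 0 0 0 255;10 4 178 0 0 0 255;10 4 185 0 0 0 255;10 4 185 0 0 0 255' 40; python3 st.py; python3 -m crank '0 0 2 0 0 0 255;0 0 2 0 0 0 255';python3 st.py
```

```text
time: 19.35
tool_pos: [0.6105, -0.3337, 0.0185]
tcp_rot: [3.13, -0.212, -0.004]
wrist_force: [-0.2, 0.1, -0.2]
width: 0.464
t 19.35 w 0.464 F tool [-0.2 -0.1  0.2] M tool [-0.    0.03 -0.05] q6 1.177
turn angle from downslope (=knob est) -3.141 tilt 35.12
time: 19.6
tool_pos: [0.6102, -0.334, 0.0164]
tcp_rot: [3.129, -0.213, -0.004]
wrist_force: [-0.0, 0.3, -0.3]
width: 0.463
t 19.6 w 0.463 F tool [-0.  -0.3  0.3] M tool [0.01 0.02 0.02] q6 1.177
turn angle from downslope (=knob est) -3.141 tilt 35.12
```

```bash
python3 -m crank '0 0 1.5 0 0 0 255;0 0 3 0 0 0 255;0 0 3 0 0 0 255';python3 st.py; python3 -m crank '0 0 0 0 0 0 125;0 0 0 0 0 0 100;0 0 0 0 0 0 80;0 0 0 0 0 0 80;0 0 -30 0 0 0 80;0 0 -90 0 0 0 80;0 0 -150 0 0 0 80;0 0 -200 0 0 0 80;0 0 -200 0 0 0 80';python3 - <<'E'
from h import *
w=Cam("wrist");cv2.imwrite("pics/w10.png",w.img)
Rt=tool(np.array([0,0,-1.]),Rz@[1,0,0]); print(read_state()['tool_pos'],move(J([.0195,-.09,.22]),Rt))
E
```

```text
time: 19.98
tool_pos: [0.6097, -0.3337, 0.0135]
tcp_rot: [3.13, -0.213, -0.006]
wrist_force: [-2.4, 0.5, 6.8]
width: 0.461
t 19.975 w 0.461 F tool [-2.5 -0.1 -6.8] M tool [ 0.24 -0.39  0.01] q6 1.177
turn angle from downslope (=knob est) -3.141 tilt 35.2
time: 21.1
tool_pos: [0.6136, -0.3346, 0.2193]
tcp_rot: [3.125, -0.212, 0.01]
wrist_force: [0.2, -0.9, -0.7]
width: 0.688
[ 0.61187943 -0.33359386  0.21550324] (array([ -58.4, -352.6,   -6.9]), array([ 0.0066, -0.0015, -0.0007]))
```

View pics/w10.png

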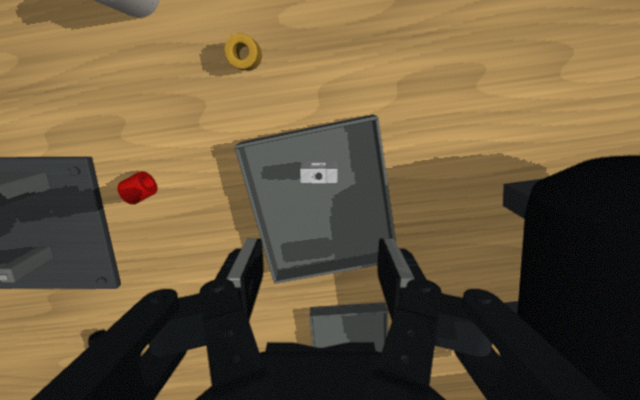

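The collar stands in the larger tray at (319,175). Back to hover over the spacer.

```bash
python3 -m crank '-10 -60 -7 0 0 0 80;-20 -120 -7 0 0 0 80;-30 -180 -7 0 0 0 80;-40 -240 -7 0 0 0 80;-50 -300 -7 0 0 0 80;-58 -352 -7 0 0 0 80;-58 -352 -7 0 0 0 80;-58 -352 -7 0 0 0 80;-58 -352 -7 0 0 0 80' ;python3 - <<'E'
from h import *
w=Cam("wrist");cv2.imwrite("pics/w11.png",w.img)
print(read_state()['tool_pos'],Rz.T@(read_state()['tool_pos']-JO))
E
```

```text
time: 22.28
tool_pos: [0.6001, 0.0227, 0.2167]
tcp_rot: [3.13, -0.215, -0.01]
wrist_force: [-0.0, 0.1, 0.9]
width: 0.688
[0.60029677 0.02256156 0.21696677] [ 0.01825264 -0.09131264  0.21696677]
```

View pics/w11.png

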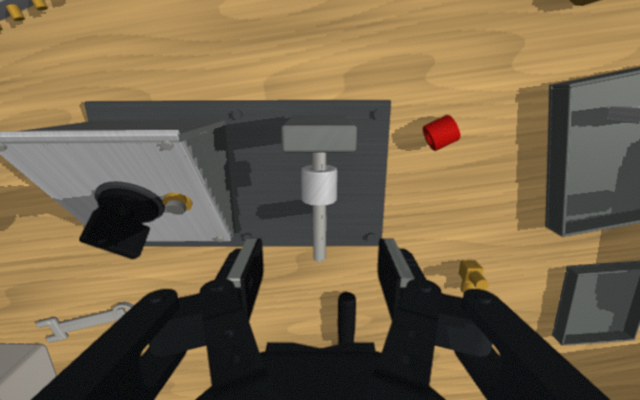

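```bash
python3 - <<'E'
from h import *
w=Cam("wrist");im=w.img
g=cv2.cvtColor(im,cv2.COLOR_BGR2GRAY);print(g[155:212,320]); print(g[185,295:345])
f=lambda p,z:(Rz.T@(w.onz(p,z)-JO)).round(4)
for r in (166,203):print(f((320,r),.114))
print(f((301.5,185),.1),f((338,185),.1), f((320,152),.118), f((320,260),.1))
print(read_state()['tool_pos'],Rz.T@(read_state()['tool_pos']-JO))
E
```

```text
[159 160 159 159 159 160 159 160 160 160 157 157 156 158 151 131 115 141
 183 190 187 186 188 188 188 189 189 190 187 187 186 184 183 185 187 188
 190 190 191 191 189 191 189 193 192 194 194 195 191 188 176 164 163 163
 163 163 163]
[ 68  67  67  66  67  69  84  98 108 113 118 124 128 135 141 145 150 154
 161 165 170 176 179 183 184 186 186 190 196 202 203 203 200 198 199 195
 193 187 181 174 161 131  89  69  68  67  68  67  65  66]
[ 0.0402 -0.0916  0.114 ]
[ 0.0076 -0.0915  0.114 ]
[ 0.0195 -0.0751  0.1   ] [ 0.0194 -0.1076  0.1   ] [ 0.0526 -0.0916  0.118 ] [-0.0565 -0.0914  0.1   ]
[0.60041575 0.02255127 0.21721534] [ 0.01837192 -0.09130682  0.21721534]
```

```bash
python3 -m crank '3 0 60 0 0 0 80;3 0 105 0 0 0 80;3 0 125 0 0 0 80;3 0 135 0 0 0 80;3 0 135 0 0 0 80'; python3 -m crank '0 0 0 0 0 0 255;0 0 0 0 0 0 255;0 0 0 0 0 0 255;0 0 0 0 0 0 255' 40; python3 st.py;  python3 - <<'E'
from h import *
w=Cam("wrist");cv2.imwrite("pics/w12.png",w.img)
print(Rz.T@(read_state()['tool_pos']-JO))
E
```

```text
time: 23.0
tool_pos: [0.6035, 0.0228, 0.0833]
tcp_rot: [3.131, -0.213, -0.006]
wrist_force: [0.2, 0.4, -0.2]
width: 0.69
time: 23.5
tool_pos: [0.6043, 0.023, 0.0847]
tcp_rot: [3.131, -0.213, -0.002]
wrist_force: [-0.3, -0.7, 5.5]
width: 0.349
t 23.5 w 0.349 F tool [-0.2  0.8 -5.5] M tool [-0.2  -0.05  0.02] q6 1.708
turn angle from downslope (=knob est) -3.141 tilt 35.05
[ 0.02221028 -0.09032748  0.08468387]
```

View pics/w12.png

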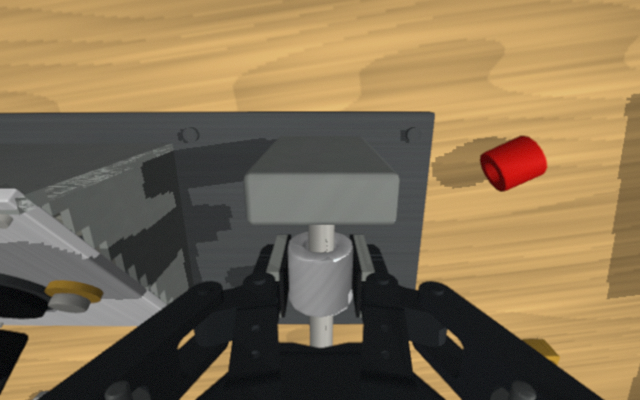

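The jaws read slightly under 32 mm, so the pads hold the tube above its widest line. I'll regrip 9 mm lower.

```bash
python3 -m crank '0 0 0 0 0 0 100;0 0 0 0 0 0 100;0 0 6 0 0 0 100;0 0 11 0 0 0 100;0 0 11 0 0 0 100;0 0 11 0 0 0 255;0 0 11 0 0 0 255;0 0 11 0 0 0 255;0 0 11 0 0 0 255' 40; python3 st.py
```

```text
time: 24.68
tool_pos: [0.6028, 0.023, 0.0717]
tcp_rot: [3.131, -0.213, -0.007]
wrist_force: [0.5, -0.3, -1.2]
width: 0.349
t 24.675 w 0.349 F tool [0.5 0.2 1.2] M tool [-0.01 -0.03  0.08] q6 1.708
turn angle from downslope (=knob est) -3.141 tilt 35.24
```

```bash
python3 -m crank '-5 0 -1 0 0 0 255;-15 0 -1 0 0 0 255;-28 0 -1 0 0 0 255;-40 0 -1 0 0 0 255;-40 0 -1 0 0 0 255' 40; python3 st.py
```

```text
time: 25.3
tool_pos: [0.5616, 0.0286, 0.0726]
tcp_rot: [3.13, -0.212, -0.009]
wrist_force: [-0.9, -0.1, -1.0]
width: 0.356
t 25.3 w 0.356 F tool [-0.9  0.2  1. ] M tool [-0.03  0.    0.02] q6 1.718
turn angle from downslope (=knob est) -3.141 tilt 35.3
```

```bash
python3 -m crank '-15 0 0 0 0 0 255;-35 0 0 0 0 0 255;-60 0 0 0 0 0 255;-85 0 0 0 0 0 255;-85 0 0 0 0 0 255' 40; python3 st.py; python3 - <<'E'
from h import *
w=Cam("wrist");cv2.imwrite("pics/w13.png",w.img)
Rt=tool(np.array([0,0,-1.]),Rz@[1,0,0]); print(Rz.T@(read_state()['tool_pos']-JO), move(np.array([.535,-.334,.2]),Rt))
E
```

```text
time: 25.92
tool_pos: [0.4765, 0.0402, 0.0727]
tcp_rot: [3.13, -0.212, -0.01]
wrist_force: [-0.1, -0.3, -1.5]
width: 0.354
t 25.925 w 0.354 F tool [-0.1  0.3  1.5] M tool [-0.01 -0.04  0.02] q6 1.743
turn angle from downslope (=knob est) -3.141 tilt 35.35
[-0.10496863 -0.09039355  0.07320346] (array([ 106.2,  363.5, -125.7]), array([ 0.0041,  0.0039, -0.0005]))
```

View pics/w13.png

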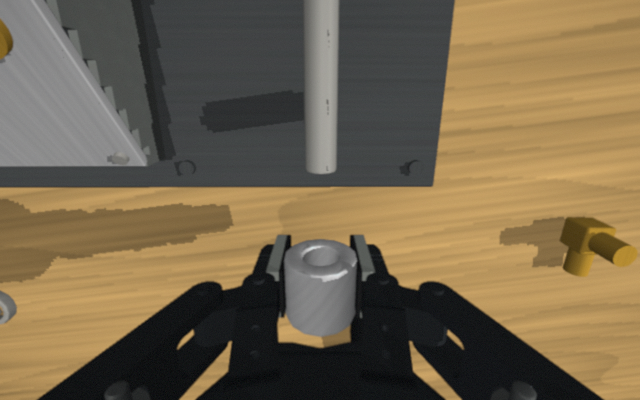

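The spacer is off the rod and held. It sits high in the pads, so I'll lower until the fingertips are just above the tray floor.

```bash
python3 -m crank '0 0 -60 0 0 0 255;0 0 -120 0 0 0 255;20 62 -125 0 0 0 255;40 124 -125 0 0 0 255;58 186 -125 0 0 0 255;75 248 -125 0 0 0 255;92 310 -125 0 0 0 255;104 363 -125 0 0 0 255;104 363 -125 0 0 0 255;104 363 -125 0 0 0 255;104 363 -125 0 0 0 255' 40; python3 - <<'E'
from h import *
w=Cam("wrist");cv2.imwrite("pics/w14.png",w.img);print(read_state()['tool_pos'])
E
```

```text
time: 27.35
tool_pos: [0.5336, -0.3322, 0.1991]
tcp_rot: [3.131, -0.211, -0.008]
wrist_force: [0.2, 1.4, 0.3]
width: 0.355
[ 0.53363653 -0.33199811  0.19925891]
```

View pics/w14.png

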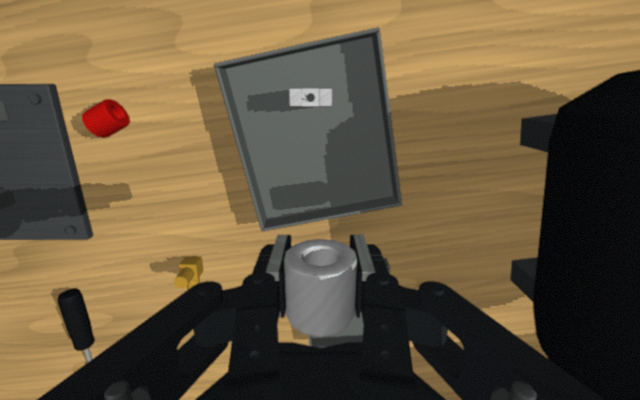

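```bash
python3 - <<'E'
from h import *
w=Cam("wrist")
L=[(.09,.08),(.09,-.08),(-.09,-.08),(-.09,.08)];W=[w.onz(p,.03) for p in [(216,65),(380,30),(400,204),(262,229)]]
print(fit2(L,W),w.onz((311,98),.044))
E
```

```text
(array([ 0.56810226, -0.33166688]), np.float64(0.056833332339673345), array([[-0.002845  , -0.00172461],
       [-0.002892  ,  0.00124212],
       [ 0.00285428,  0.00250724],
       [ 0.00288272, -0.00202475]])) [ 0.60875224 -0.3339663   0.044     ]
```

```bash
python3 -m crank '0 0 60 0 0 0 255;0 0 120 0 0 0 255;0 0 160 0 0 0 255;0 0 180 0 0 0 255;0 0 187 0 0 0 255;0 0 187 0 0 0 255;0 0 187 0 0 0 255' 40; python3 st.py; python3 -m crank '0 0 2 0 0 0 255;0 0 3 0 0 0 255;0 0 3 0 0 0 255';python3 st.py
```

```text
time: 28.32
tool_pos: [0.5341, -0.335, 0.0145]
tcp_rot: [3.129, -0.213, -0.002]
wrist_force: [0.8, 0.5, -0.3]
width: 0.351
t 28.325 w 0.351 F tool [ 0.8 -0.6  0.3] M tool [-0.01  0.01 -0.06] q6 1.115
turn angle from downslope (=knob est) -3.141 tilt 35.05
time: 28.7
tool_pos: [0.5325, -0.334, 0.0093]
tcp_rot: [3.131, -0.213, -0.007]
wrist_force: [-1.0, 0.1, -0.1]
width: 0.351
t 28.7 w 0.351 F tool [-1.  -0.   0.1] M tool [-0.02 -0.    0.02] q6 1.115
turn angle from downslope (=knob est) -3.14 tilt 35.24
```

```bash
python3 -m crank '0 0 2 0 0 0 255;0 0 4 0 0 0 255;0 0 4 0 0 0 255';python3 st.py; python3 -m crank '0 0 2 0 0 0 255;0 0 2 0 0 0 255';python3 st.py
```

```text
time: 29.08
tool_pos: [0.5322, -0.3338, 0.0048]
tcp_rot: [3.131, -0.213, -0.008]
wrist_force: [0.6, -0.3, -0.2]
width: 0.352
t 29.075 w 0.352 F tool [0.6 0.2 0.2] M tool [-0.03 -0.04 -0.01] q6 1.115
turn angle from downslope (=knob est) -3.141 tilt 35.29
time: 29.32
tool_pos: [0.5327, -0.3341, 0.0037]
tcp_rot: [3.13, -0.213, -0.007]
wrist_force: [-2.0, 1.2, 2.8]
width: 0.356
t 29.325 w 0.356 F tool [-2.2 -0.9 -2.8] M tool [ 0.18 -0.22  0.03] q6 1.115
turn angle from downslope (=knob est) -3.141 tilt 35.23
```

The fingertips have touched the floor. Lifting 1 mm and opening.

```bash
python3 -m crank '0 0 -1 0 0 0 160;0 0 -1 0 0 0 145;0 0 -1 0 0 0 120;0 0 -1 0 0 0 100;0 0 -1 0 0 0 100;0 0 -1 0 0 0 100' ;python3 - <<'E'
from h import *
w=Cam("wrist");cv2.imwrite("pics/w15.png",w.img)
E
```

```text
time: 30.08
tool_pos: [0.5325, -0.334, 0.0042]
tcp_rot: [3.131, -0.213, -0.007]
wrist_force: [-1.0, 0.5, -0.3]
width: 0.61
```

View pics/w15.png

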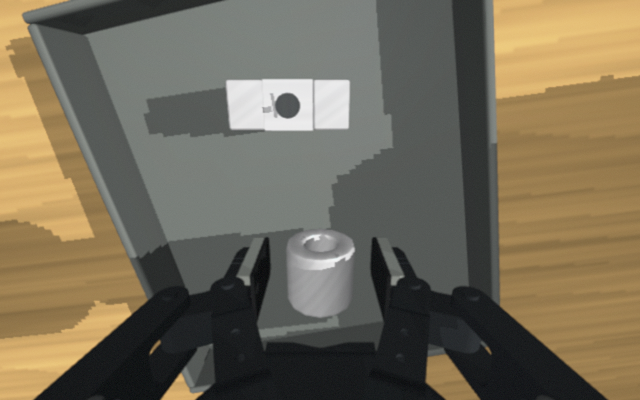

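The spacer lies released between the open fingers. Retracting straight up and checking everything.

```bash
python3 -m crank '0 0 -15 0 0 0 90;0 0 -40 0 0 0 80;0 0 -90 0 0 0 80;0 0 -150 0 0 0 80;0 0 -210 0 0 0 80;0 0 -210 0 0 0 80;0 0 -210 0 0 0 80;0 0 -210 0 0 0 80' ;python3 - <<'E'
from h import *
w=Cam("wrist");cv2.imwrite("pics/w16.png",w.img)
s=Cam("scene");cv2.imwrite("pics/s16.png",s.img);crop(s,"pics/s16j.png",290,180,190,125,4)
E
```

```text
time: 31.12
tool_pos: [0.5323, -0.3325, 0.2122]
tcp_rot: [3.132, -0.213, -0.012]
wrist_force: [0.5, 0.7, -1.0]
width: 0.685
```

View pics/w16.png

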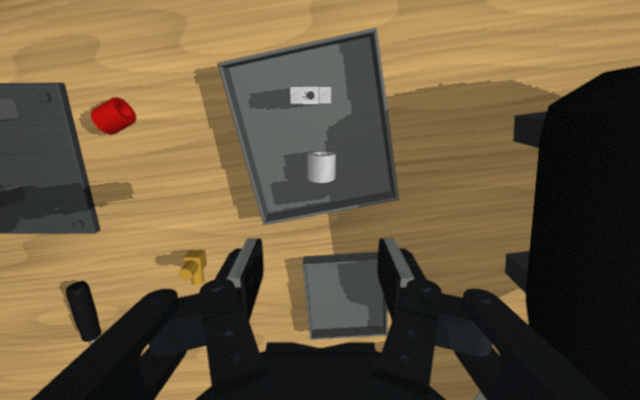

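View pics/s16.png

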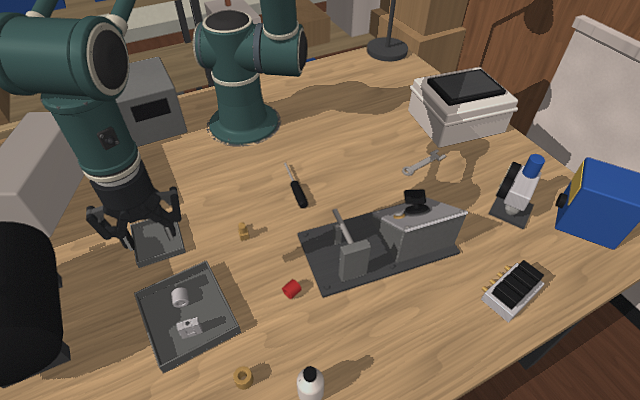

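View pics/s16j.png

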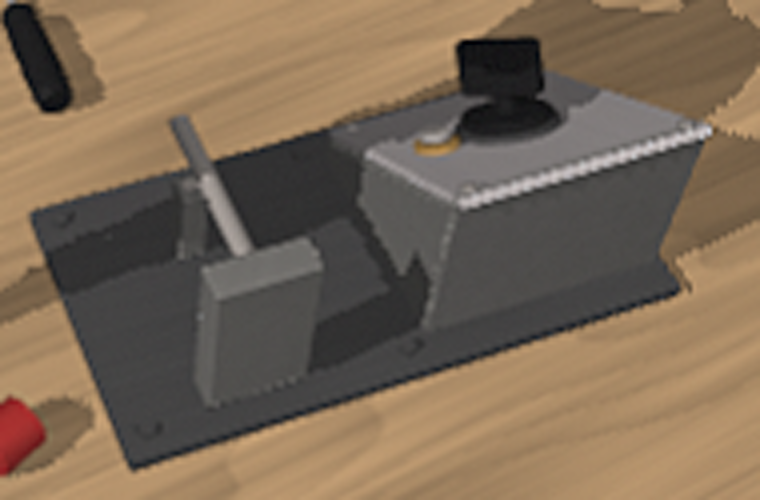

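The collar at (188,327) and the spacer at (180,297) are both in the larger tray. The rod is empty, the plunger is down and the bystanders haven't moved. Handing in.

```bash
python3 -c "
from workcell import job
print(job.finish_job())"
```

```text
the job is handed in; nothing more can be done
None
```

The job is done and handed in, about 31 s into the 72 s allowed.

- **Knob:** I turned it clockwise in one grasp, to about 2.49 rad. The plunger began to drop at about 2.25 rad. I felt the notch wall at about 2.56 rad (0.2 to 0.4 N m), backed off and let go. The gate blade was not seen on its own, but the collar slid past it without catching.
- **Collar, then spacer:** I slid each off the rod and left them in the larger tray. The collar stands on edge rather than flat. The spacer lies on its side; it sat high in the pads, so it was let go roughly 10 mm above the tray floor and settled in place.
- **Last checks:** After the arm had pulled clear, the pictures showed the plunger still down, the rod empty and both parts in the larger tray. The screwdriver, wrench, brass elbow and red look-alike looked unmoved. The wrist force readings, taken after each move, stayed at roughly 10 N or less.
- **Disagreements:** My camera estimates of the jig and tray differed by up to about 5 mm between views, which did not affect any grasp. The first grip on the spacer read about 30 mm instead of 32 mm, so I gripped it again lower. It read the same, so the gap was probably the gauge.

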